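# Home the photo turntable at its click stop

## Robot

A 6-joint arm with a two-finger parallel gripper is mounted at the origin on a cart in front of the work surface, level with it; the furniture and walls round the work are solid. World frame = base frame: x ahead of the robot, y to its left, z up, the work surface at z = 0. Lengths are in m, angles in rad, forces in N, time in s.
With the tool pointing down it reaches from about 0.275 to 0.75 m from the base axis. Payload 10.2 kg.
Tool frame: the origin (TCP) lies midway between the tips of the shut fingers; the grasp point (between the pads) lies 19 mm behind it (ctrl.grasp_offset is the distance from the TCP to the grasp point, in m); z points along the fingers, y is the line along which they close (so a half turn about z gives the same grasp; the last joint's range is limited). The gripper opens to 88 mm and grips with 3 to 60 N. Pads are 18 mm wide; open, the fingers measure 123 mm over their backs; the gripper's body (75 mm by 187 mm) begins 45 mm behind the grasp point.
Start: joints at [0.928, 0.313, 1.498, -0, 1.331, -0.223], TCP at [0.214, 0.479, 0.239] pointing down, gripper open.
Joint ranges: [-2.94, 2.94], [-0.97, 2.17], [0.19, 2.56], [-1.23, 4.37], [0.02, 3.11], [-2.88, 2.88]. Speed limits (rad/s): [2.39, 2.39, 3.01, 3.14, 3.14, 3.14].

## Interface

Orientations are given as a unit quaternion [x, y, z, w].
In Python, from rig import readout, vision, workorder, ctrl gives the robot as it stands.
- The arm moves only by the tool carry_out, never from a script. Its argument "commands" is a list of rows, each a list of 3 entries, a list of its own where there are three numbers: the shift along the tool's x, y, z in cm, then the turn about the tool's z in rad, then the closure, from 0 (fully open) to 1 (shut). A call has 1 to 12 rows; each row shifts and turns the commanded pose from where the row before left it, along the tool's axes as they then stand; what a row does not reach is not made up. A row lasts 1/12 s, in which the tool goes at most 41.7 mm and 7.16 degrees, less where a joint would pass 70% of its speed; a pose out of reach is approached as far as the arm can. A call with a gripper value outside its range is refused whole. The fingers move at their own pace and stop on an object; the grip force is fixed at half the most. Time passes only in rows, so rows that do not move let the fingers close. It gives the time, the measured TCP pose, the force, the opening and the grip force at its end, in the units of the state.
- readout.get_state(): the state, without advancing time (a new reading comes with each control period).
- vision.snapshot(name): name is "side" or "top"; returns the picture (420x560x3 uint8, blue, green, red); there is no depth.
- vision.camera_info(name): a dict with "fov_y" (degrees; the focal length in pixels is half the picture's height over the tangent of half this angle, whatever the lens; pixels are square), "cx", "cy" (the principal point, pixels), "distortion" ([k1, k2, p1, p2, k3] as OpenCV has them; the pictures are not rectified), "pose" (4x4, takes a point from camera to world coordinates). Camera axes: x right, y down, z forward; pixel columns grow to the right and rows downward; lengths in m; the calibration is good to about 2 mm. A picture is of the moment at which its call begins. camera_info takes no time and is no camera call.
- workorder.job_done(): hands the job in; it is judged then, once.
The state is a dict: "t": time; "joints": joint angles; "qvel": joint speeds; "effort": joint torques, N m; "tcp_pos": TCP position; "orientation": TCP orientation; "ft_force": force on the tool from outside, world axes, zero at the start; "wrist_torque": the same for the moment, N m; "gripper_width": finger opening in m; "gripper_force": force on a finger pad.
Only numpy, scipy, OpenCV 4.12 (cv2) and the standard library are available. Lean on these libraries where they do the work, as an engineer would, in place of code of your own. Each camera call takes 0.05 s, during which the arm holds its last target. There are 200 camera calls.

## Task

Bring the photo turntable to its home stop before the next round of pictures: push it round anticlockwise by its finger pegs until its spring index lever clicks into the hidden notch, and leave it seated there. Turn it slowly and steadily, so that the round tin on it keeps its place, and leave the other things on the cabinet where they are.

Things in the scene. Friction and masses are not known exactly. Their poses are not given: they have to be found in the camera images.
- platter_centre (a point): Centre of the turntable's round wooden platter, on its top face, on the vertical turning axis. The platter is 230 mm across, its top is 50 mm above the cabinet top; it overhangs a dark round metal base that is fixed to the cabinet. z is up; x points from the axis towards peg_a and turns with the platter.
- platter (a joint): Angle of the platter, rad, growing anticlockwise seen from above; its zero is arbitrary and tells nothing of where the home stop is. The platter turns stiffly (about 2 to 4 N at a peg, more when pushed faster) and stays where it is left. Home lies 0.6 to 2.0 rad anticlockwise of the start and cannot be seen: the only notch is hidden under the platter. An end stop lies 0.2 to 1.0 rad clockwise of the start, another at 3.0 rad.
- peg_a (a point): Top centre of the first of three equal upright metal finger pegs on the platter, 120 degrees apart, each 92 mm from the axis, 16 mm in diameter, 45 mm tall from the platter's top (a low foot collar 24 mm across). The sideways push on a peg turns the platter.
- peg_b (a point): Top centre of the second peg, 120 degrees anticlockwise of peg_a.
- peg_c (a point): Top centre of the third peg, 240 degrees anticlockwise of peg_a.
- index_lever (a joint): Tilt of the spring index lever, rad: 0 to 0.04 while its nose rides on the underside of the platter (tail level), 0.15 to 0.2 when the nose has sprung up into the notch (tail down by about 8 mm): that is home. It acts by itself and need not be touched. Once it is seated the platter holds firmly: pushing it out of the notch takes about 10 N or more at a peg, so push with a force limit of 6 to 7 N; a push that goes on runs past home, and the platter must then be brought back.
- lever_tail (a point): Top of the flat metal tail of the index lever, 16 x 26 mm, 152 mm from the axis, low beyond the platter's rim on the side of the robot, 27 mm above the cabinet top while riding, about 8 mm lower when seated.
- tin: Black round tin, 68 mm across, 30 mm tall, loose on the platter near its centre; origin at the centre of its underside.
- stapler: Stapler, 135 mm long, bystander at the right, loose; origin at the centre of its underside.
- tape_roll: Roll of masking tape lying flat, 74 mm across, bystander at the front right, loose; origin at the centre of its underside.
- earbud_case: White earbud case, 58 mm long, 40 mm tall, bystander at the back right, loose; origin at the centre of its underside.
There are look-alikes about, which are no part of the job. There is more than one size of the tin; the one meant has the size given above.

How it is judged:
By the outcome, as a careful person would: the job done as asked, in the order asked, and still so for the second after the job is handed in, with the robot touching nothing.
It also fails if it takes over 67 s, if anything falls off the work surface, if the arm or the gripper's body presses on something with over 40 N, if the wrist force passes 120 N, or if a joint passes its speed limit or range.

## Working session

There is one attempt and no reset: what is moved stays moved. The work goes in short steps, Python scripts to look and compute and a tool call to move; the robot and the scene stay as the last step left them, time stands still between calls to the robot, and variables do not carry over. Pictures are saved under pics/ and viewed, at most 10 in all, crops included, and the job is handed in when it is done.

Besides the shell and the picture viewer there is one more tool, called after "Request:" as name(argument=value, ...), one argument or row to a line, values as JSON. carry_out: Moves the arm, as the interface text tells. Its arguments: {"type":"object","properties":{"commands":{"type":"array"}},"required":["commands"]}

```bash
mkdir -p pics
python3 - <<'E'
from rig import readout, vision, ctrl
import cv2,numpy as np
for n in("side","top"):
    cv2.imwrite(f"pics/{n}0.png",vision.snapshot(n)); i=vision.camera_info(n); print(n,i["fov_y"],i["cx"],i["cy"],i["distortion"],np.round(i["pose"],3).tolist())
s=readout.get_state();print(s)
E
```

```text
side 43.822311784573444 280.46593999381463 215.35877871473184 [-0.2021445  0.         0.         0.         0.       ] [[-0.726, -0.558, 0.401, 0.084], [-0.687, 0.584, -0.433, 0.324], [0.007, -0.59, -0.807, 0.954], [0.0, 0.0, 0.0, 1.0]]
top 49.65826014659443 274.606159034202 203.24577163776434 [-0.04325303  0.          0.          0.          0.        ] [[0.001, -0.996, 0.09, 0.432], [-1.0, -0.002, -0.011, -0.155], [0.011, -0.09, -0.996, 1.05], [0.0, 0.0, 0.0, 1.0]]
{'t': 0.1, 'joints': array([ 9.27594438e-01,  3.13357386e-01,  1.49832689e+00, -3.58633253e-06,
        1.33097133e+00, -2.23405806e-01]), 'qvel': array([-0.00033603, -0.00110284, -0.00123619,  0.00067884,  0.00134704,
        0.00040288]), 'effort': array([ 1.46560600e-03, -4.02822018e+01, -2.52643114e+01,  6.94623543e-02,
        3.42801190e-02, -5.92721085e-05]), 'tcp_pos': array([0.21386615, 0.47924196, 0.23824993]), 'orientation': array([ 2.08359733e-01,  9.78052115e-01, -4.83089344e-04, -2.21570662e-04]), 'ft_force': array([ 0.28128374,  0.35799083, -0.60695419]), 'wrist_torque': array([ 0.00042679,  0.00201587, -0.02166372]), 'gripper_force': 0.0, 'gripper_width': 0.08803877894220308}
```

View pics/side0.png

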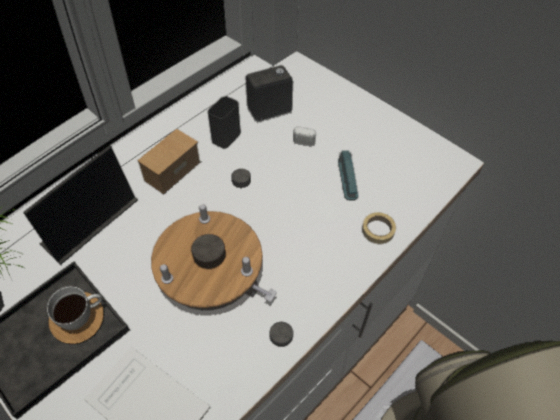

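View pics/top0.png

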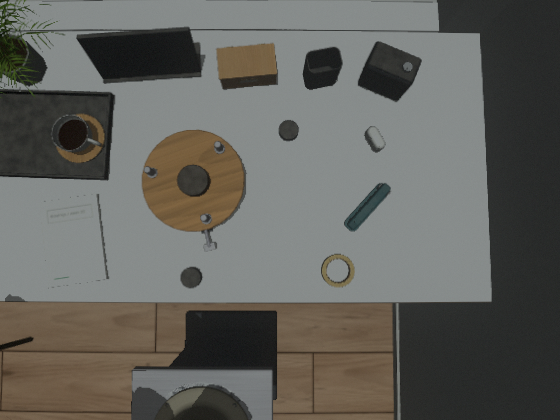

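Both views show the platter (top view ≈(193,180)) with its pegs at about (220,146), (150,170) and (205,217). The lever tail is at ≈(210,245) and the tin is central. I'll measure these next.

```bash
cat > h.py <<'E'
from rig import readout, vision, workorder
import cv2,numpy as np
def K(i):
    f=210/np.tan(np.radians(i["fov_y"]/2));return np.array([[f,0,i["cx"]],[0,f,i["cy"]],[0,0,1]])
def ray(n,uv):
    i=vision.camera_info(n);p=cv2.undistortPoints(np.array([[uv]],float),K(i),np.array(i["distortion"]))[0,0]
    P=np.array(i["pose"]);return P[:3,3],P[:3,:3]@[p[0],p[1],1]
def plane(n,uv,z):
    o,d=ray(n,uv);return o+d*(z-o[2])/d[2]
def proj(n,X):
    i=vision.camera_info(n);T=np.linalg.inv(np.array(i["pose"]))
    return cv2.projectPoints(np.array([X],float),cv2.Rodrigues(T[:3,:3])[0],T[:3,3],K(i),np.array(i["distortion"]))[0][0,0]
def two(a,b):
    (o,d),(p,e)=ray("top",a),ray("side",b)
    s=np.linalg.lstsq(np.c_[d,-e],p-o,rcond=None)[0]
    A,B=o+d*s[0],p+e*s[1];return (A+B)/2,np.linalg.norm(A-B)
E
python3 - <<'E'
from h import *
im={n:cv2.imread(f"pics/{n}0.png") for n in("top","side")}
for n,z in(("top",.05),("side",.05)):
    h=cv2.cvtColor(im[n],cv2.COLOR_BGR2HSV);m=cv2.inRange(h,(5,70,40),(25,255,255))
    m[:, :140]=0;m[:,265:]=0;m[:120 if n=="top" else 205]=0;m[(235 if n=="top" else 310):]=0
    c=max(cv2.findContours(m,0,1)[0],key=cv2.contourArea)
    pts=np.array([plane(n,p[0],z)[:2] for p in cv2.convexHull(c)])
    (x,y),r=cv2.minEnclosingCircle(pts.astype(np.float32));A=np.c_[2*pts,np.ones(len(pts))];q=np.linalg.lstsq(A,(pts**2).sum(1),rcond=None)[0]
    print(n,x,y,r,q[:2],np.sqrt(q[2]+q[0]**2+q[1]**2))
a=cv2.resize(im["top"][125:260,135:255],None,fx=4.4,fy=4.4,interpolation=cv2.INTER_CUBIC)[:594,:400]
a=cv2.resize(im["top"][125:260,135:255],(400,450),interpolation=cv2.INTER_CUBIC)
b=cv2.resize(im["side"][195:310,145:285],(400,int(115*400/140)),interpolation=cv2.INTER_CUBIC)
b=np.vstack([b,np.zeros((450-b.shape[0],400,3),np.uint8)])
cv2.imwrite("pics/crop0.png",np.clip(np.hstack([a,b])*1.5,0,255).astype(np.uint8))
E
```

```text
top 0.5741860270500183 0.01658375933766365 0.11490828543901443 [0.57459908 0.01596211] 0.11371687220735247
side 0.5712648630142212 0.019054997712373734 0.11572957038879395 [0.57156425 0.01897864] 0.11434421762075969
```

View pics/crop0.png

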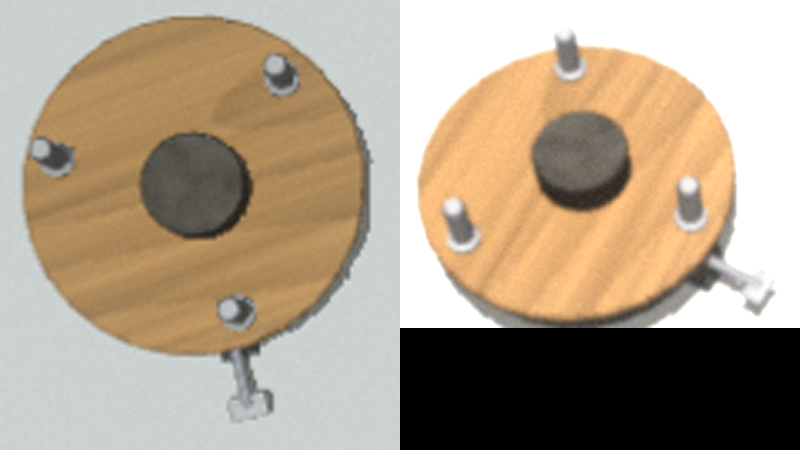

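The crop shows the three pegs, the tin and the lever tail clearly: peg tops in the crop's top view at (275,65), (42,149) and (233,309), and the tail at (250,404).

Run:
```python
from h import *
c=np.array([.573,.0175])
T=lambda x,y:(135+x/3.3333-.35,125+y/3.3333-.35)
S=lambda x,y:(145+(x-400)/2.857-.35,195+y/2.857-.35)
for n,a,b in(("far",T(275,65),S(565,37)),("left",T(42,149),S(452,204)),("near",T(233,309),S(687,185)),("tail",T(250,404),S(761,287)),("tin",T(193,183),S(581,148))):
    p,e=two(a,b);d=p[:2]-c;print(n,p.round(4),round(e,4),np.hypot(*d).round(4),np.degrees(np.arctan2(d[1],d[0])).round(1))
```

```text
far [ 0.6459 -0.0419  0.0889] 0.0011 0.094 -39.2
left [0.591  0.1066 0.0945] 0.0019 0.0909 78.6
near [ 0.4896 -0.0163  0.0897] 0.0026 0.09 -157.9
tail [ 0.4275 -0.02    0.0189] 0.002 0.1503 -165.5
tin [0.5704 0.0112 0.0804] 0.0006 0.0068 -112.7
```

Request:
carry_out(
  commands=[
    [[-1.9, -1.43, 0], 0, 0.6],
    [[-1.9, -1.43, 0], 0, 0.6],
    [[-1.9, -1.43, 0], 0, 0.6],
    [[-1.9, -1.43, 0], 0, 0.6],
    [[-1.9, -1.43, 0], 0, 0.6],
    [[-1.9, -1.43, 0], 0, 0.6],
    [[-1.9, -1.43, 0], 0, 0.6],
    [[-1.9, -1.43, 0], 0, 0.6],
    [[-1.9, -1.43, 0], 0, 0.6],
    [[-1.9, -1.43, 0], 0, 0.6],
    [[-1.9, -1.43, 0], 0, 0.6],
    [[-1.9, -1.43, 0], 0, 0.6],
  ],
)

```text
t: 1.1
tcp_pos: [0.3525, 0.2287, 0.2386]
orientation: [0.208, 0.978, -0.0, -0.0]
ft_force: [-0.3, -0.2, 0.0]
gripper_width: 0.0356
gripper_force: 0.0
```

Request:
carry_out(
  commands=[
    [[-1.9, -1.43, 0], 0, 0.6],
    [[-1.9, -1.43, 0], 0, 0.6],
    [[-1.9, -1.43, 0], 0, 0.6],
    [[-1.9, -1.43, 0], 0, 0.6],
    [[-1.9, -1.43, 0], 0, 0.6],
    [[-1.9, -1.43, 0], 0, 0.6],
    [[-1.9, -1.43, 0], 0, 0.6],
    [[-1.9, -1.43, 0], 0, 0.6],
    [[-1.9, -1.43, 0], 0, 0.6],
    [[-1.9, -1.43, 0], 0, 0.6],
    [[-1.9, -1.43, 0], 0, 0.6],
    [[-1.9, -1.43, 0], 0, 0.6],
  ],
)

```text
t: 2.1
tcp_pos: [0.4908, -0.0209, 0.2385]
orientation: [0.208, 0.978, 0.0, -0.0]
ft_force: [0.3, -0.1, -0.8]
gripper_width: 0.0356
gripper_force: 0.0
```

Request:
carry_out(
  commands=[
    [[0, 0, 0], 0.117, 0.6],
    [[0, 0, 0], 0.117, 0.6],
    [[0, 0, 0], 0.117, 0.6],
    [[0, 0, 0], 0.117, 0.6],
    [[0, 0, 0], 0.117, 0.6],
    [[0, 0, 0], 0.117, 0.6],
    [[0, 0, 0], 0.117, 0.6],
    [[0, 0, 0], 0.117, 0.6],
    [[0, 0, 0], 0.117, 0.6],
    [[0, 0, 0], 0.117, 0.6],
  ],
)

```text
t: 2.93
tcp_pos: [0.4904, -0.0198, 0.2384]
orientation: [0.716, 0.698, -0.0, -0.0]
ft_force: [-0.4, 1.0, 0.8]
gripper_width: 0.0351
gripper_force: 0.0
```

Request:
carry_out(
  commands=[
    [[0, 0, 0], 0.117, 0.6],
    [[0, 0, 0], 0.117, 0.6],
    [[0, 0, 0], 0.117, 0.6],
    [[0, 0, 0], 0.117, 0.6],
    [[0, 0, 0], 0.117, 0.6],
    [[0, 0, 0], 0.117, 0.6],
    [[0, 0, 0], 0.117, 0.6],
    [[0, 0, 0], 0.117, 0.6],
    [[0, 0, 0], 0.117, 0.6],
    [[0, 0, 0], 0.117, 0.6],
    [[0, 0, 0], 0, 0.6],
    [[0, 0, 0], 0, 0.6],
  ],
)

```text
t: 3.93
tcp_pos: [0.4904, -0.0198, 0.2385]
orientation: [0.982, 0.191, -0.0, -0.0]
ft_force: [0.8, 0.4, -0.4]
gripper_width: 0.0355
gripper_force: 0.0
```

```bash
cat >> h.py <<'E'
C=np.array([.574,.0168])
def where():
    s=readout.get_state();x,y,z,w=s["orientation"];p=s["tcp_pos"]
    X=np.array([1-2*(y*y+z*z),2*(x*y+z*w)]);Y=np.array([2*(x*y-z*w),1-2*(x*x+z*z)]);d=p[:2]-C
    print("t",round(s["t"],2),"p",p.round(4),"w",round(s["gripper_width"],4),"yang",np.degrees(np.arctan2(Y[1],Y[0])).round(2),"pol",np.hypot(*d).round(4),np.degrees(np.arctan2(d[1],d[0])).round(2),"Ftool",(s["ft_force"][:2]@X).round(2),(s["ft_force"][:2]@Y).round(2),s["ft_force"][2].round(2))
    return p,X,Y
def shift(target):
    p,X,Y=where();e=np.array(target)-p;print("shift cm",(e[:2]@X*100).round(2),(e[:2]@Y*100).round(2),(-e[2]*100).round(2))
E
python3 - <<'E'
from h import *
shift((.489,-.0172,.066))
cv2.imwrite("pics/side1.png",vision.snapshot("side"))
E
```

```text
t 3.93 p [ 0.4904 -0.0198  0.2385] w 0.0355 yang -67.92 pol 0.0913 -156.34 Ftool 0.91 -0.09 -0.45
shift cm -0.03 -0.3 17.25
```

View pics/side1.png

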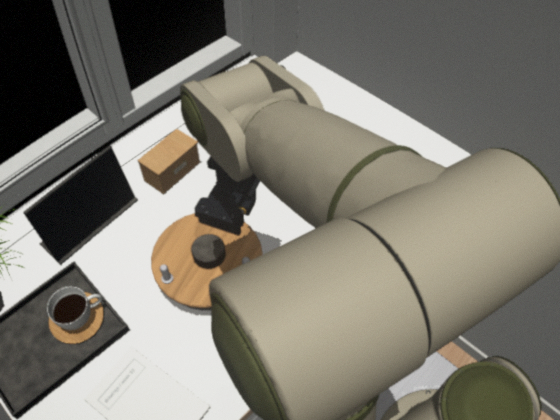

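The arm hides the lever tail in the side view (only the tin at (208,250) and the left peg at (166,272) are visible), so I'll go by force and check the tail by eye afterwards. Now lowering over the near peg.

Request:
carry_out(
  commands=[
    [[0, -0.1, 2], 0, 0.6],
    [[0, -0.1, 2], 0, 0.6],
    [[0, -0.1, 2], 0, 0.6],
    [[0, 0, 2], 0, 0.6],
    [[0, 0, 2], 0, 0.6],
    [[0, 0, 2], 0, 0.6],
    [[0, 0, 1.2], 0, 0.6],
    [[0, 0, 1.2], 0, 0.6],
    [[0, 0, 1.2], 0, 0.6],
    [[0, 0, 1.1], 0, 0.6],
    [[0, 0, 0.5], 0, 0.6],
    [[0, 0, 0], 0, 0.6],
  ],
)

```text
t: 4.98
tcp_pos: [0.4889, -0.0169, 0.0659]
orientation: [0.982, 0.191, -0.001, -0.0]
ft_force: [0.8, 0.5, 0.4]
gripper_width: 0.0353
gripper_force: 0.0
```

Run:
```python
from h import *
shift((.489,-.0172,.066))
```

```text
t 4.98 p [ 0.4889 -0.0169  0.0659] w 0.0353 yang -68.02 pol 0.0915 -158.38 Ftool 0.92 -0.14 0.42
shift cm -0.0 0.03 -0.01
```

Request:
carry_out(
  commands=[
    [[0, 0.1, 0], 0, 0.6],
    [[0, 0.1, 0], 0, 0.6],
    [[0, 0.1, 0], 0, 0.6],
    [[0, 0.1, 0], 0, 0.6],
    [[0, 0.1, 0], 0, 0.6],
    [[0, 0.1, 0], 0, 0.6],
    [[0, 0.1, 0], 0, 0.6],
    [[0, 0.1, 0], 0, 0.6],
    [[0, 0.05, 0], 0, 0.6],
    [[0, 0.05, 0], 0, 0.6],
  ],
)

```text
t: 5.82
tcp_pos: [0.4926, -0.0254, 0.0667]
orientation: [0.982, 0.19, -0.0, -0.0]
ft_force: [-2.3, 2.2, 1.7]
gripper_width: 0.0352
gripper_force: 1.3
```

Request:
carry_out(
  commands=[
    [[0.01, 0.09, 0], -0.01, 0.6],
    [[0.01, 0.09, 0], -0.01, 0.6],
    [[0.01, 0.09, 0], -0.01, 0.6],
    [[0.01, 0.09, 0], -0.01, 0.6],
    [[0.02, 0.14, 0], -0.015, 0.6],
    [[0.02, 0.14, 0], -0.015, 0.6],
    [[0.02, 0.14, 0], -0.015, 0.6],
    [[0.02, 0.14, 0], -0.015, 0.6],
    [[0.02, 0.14, 0], -0.015, 0.6],
    [[0.02, 0.14, 0], -0.015, 0.6],
  ],
)

```text
t: 6.65
tcp_pos: [0.4992, -0.0357, 0.0666]
orientation: [0.967, 0.254, -0.0, -0.0]
ft_force: [-2.0, 1.6, 0.9]
gripper_width: 0.0353
gripper_force: 1.4
```

Run:
```python
from h import *
where()
```

```text
t 6.65 p [ 0.4992 -0.0357  0.0666] w 0.0353 yang -60.59 pol 0.0914 -144.91 Ftool -0.92 -2.41 0.9
```

Request:
carry_out(
  commands=[
    [[0.02, 0.14, 0], -0.015, 0.6],
    [[0.02, 0.14, 0], -0.015, 0.6],
    [[0.02, 0.14, 0], -0.015, 0.6],
    [[0.02, 0.14, 0], -0.015, 0.6],
    [[0.02, 0.14, 0], -0.015, 0.6],
    [[0.02, 0.14, 0], -0.015, 0.6],
    [[0.02, 0.14, 0], -0.015, 0.6],
    [[0.02, 0.14, 0], -0.015, 0.6],
    [[0.02, 0.14, 0], -0.015, 0.6],
    [[0.02, 0.14, 0], -0.015, 0.6],
    [[0.02, 0.14, 0], -0.015, 0.6],
    [[0.02, 0.14, 0], -0.015, 0.6],
  ],
)

```text
t: 7.65
tcp_pos: [0.5107, -0.0482, 0.0667]
orientation: [0.941, 0.34, -0.0, -0.0]
ft_force: [-3.8, 0.8, -0.2]
gripper_width: 0.0355
gripper_force: 1.5
```

Request:
carry_out(
  commands=[
    [[0.02, 0.14, 0], -0.015, 0.6],
    [[0.02, 0.14, 0], -0.015, 0.6],
    [[0.02, 0.14, 0], -0.015, 0.6],
    [[0.02, 0.14, 0], -0.015, 0.6],
    [[0.02, 0.14, 0], -0.015, 0.6],
    [[0.02, 0.14, 0], -0.015, 0.6],
    [[0.02, 0.14, 0], -0.015, 0.6],
    [[0.02, 0.14, 0], -0.015, 0.6],
    [[0.02, 0.14, 0], -0.015, 0.6],
    [[0.02, 0.14, 0], -0.015, 0.6],
    [[0.02, 0.14, 0], -0.015, 0.6],
    [[0.02, 0.14, 0], -0.015, 0.6],
  ],
)

```text
t: 8.65
tcp_pos: [0.5243, -0.0586, 0.0667]
orientation: [0.906, 0.423, 0.0, 0.0]
ft_force: [-3.8, -0.2, -0.9]
gripper_width: 0.0353
gripper_force: 1.4
```

Run:
```python
from h import *
where()
```

```text
t 8.65 p [ 0.5243 -0.0586  0.0667] w 0.0353 yang -39.97 pol 0.0903 -123.4 Ftool -2.63 -2.77 -0.88
```

Request:
carry_out(
  commands=[
    [[0, 0.09, 0], -0.01, 0.6],
    [[0, 0.09, 0], -0.01, 0.6],
    [[0, 0.09, 0], -0.01, 0.6],
    [[0.01, 0.09, 0], -0.01, 0.6],
  ],
)

```text
t: 8.98
tcp_pos: [0.5273, -0.0605, 0.0668]
orientation: [0.898, 0.441, 0.0, 0.0]
ft_force: [-1.0, 1.8, -0.2]
gripper_width: 0.0353
gripper_force: 1.3
```

Run:
```python
from h import *
where()
v=[]
for n,(x,y) in(("top",(210,246)),("side",(271,295))):
    v.append(cv2.resize(vision.snapshot(n)[y-50:y+50,x-60:x+60],(390,325)))
cv2.imwrite("pics/c2.png",np.hstack(v))
```

```text
t 8.98 p [ 0.5273 -0.0605  0.0668] w 0.0353 yang -37.71 pol 0.0904 -121.15 Ftool 0.8 -1.94 -0.23
```

View pics/c2.png

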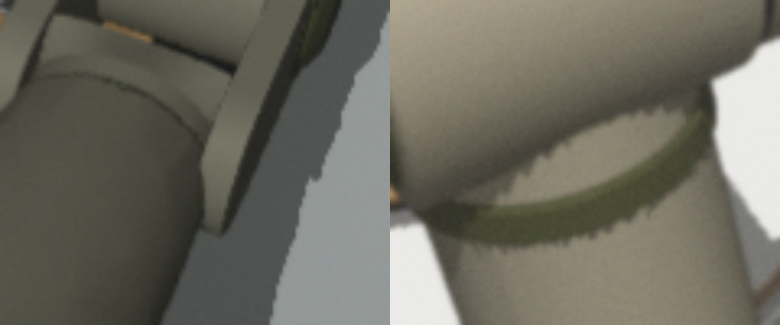

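The arm hides the tail in both views, so I'm stepping on by force. The normal riding load shows as about 1.4 N on the pad.

Request:
carry_out(
  commands=[
    [[0.01, 0.09, 0], -0.01, 0.6],
    [[0.01, 0.09, 0], -0.01, 0.6],
    [[0, 0.09, 0], -0.01, 0.6],
    [[0.01, 0.09, 0], -0.01, 0.6],
  ],
)

```text
t: 9.42
tcp_pos: [0.5302, -0.0625, 0.0668]
orientation: [0.889, 0.459, 0.0, 0.0]
ft_force: [-1.4, 2.7, 0.2]
gripper_width: 0.0355
gripper_force: 1.2
```

Request:
carry_out(
  commands=[
    [[0.01, 0.09, 0], -0.01, 0.6],
    [[0.01, 0.09, 0], -0.01, 0.6],
    [[0, 0.09, 0], -0.01, 0.6],
    [[0.01, 0.09, 0], -0.01, 0.6],
  ],
)

```text
t: 9.75
tcp_pos: [0.5333, -0.0644, 0.0668]
orientation: [0.879, 0.476, 0.0, 0.0]
ft_force: [-1.4, 2.8, 0.6]
gripper_width: 0.035
gripper_force: 1.2
```

Request:
carry_out(
  commands=[
    [[0.01, 0.09, 0], -0.01, 0.6],
    [[0.01, 0.09, 0], -0.01, 0.6],
    [[0, 0.09, 0], -0.01, 0.6],
    [[0.01, 0.09, 0], -0.01, 0.6],
  ],
)

```text
t: 10.08
tcp_pos: [0.5365, -0.0661, 0.0667]
orientation: [0.87, 0.494, -0.0, 0.0]
ft_force: [-2.1, 3.0, 0.5]
gripper_width: 0.0352
gripper_force: 1.2
```

Request:
carry_out(
  commands=[
    [[0.01, 0.09, 0], -0.01, 0.6],
    [[0.01, 0.09, 0], -0.01, 0.6],
    [[0.01, 0.09, 0], -0.01, 0.6],
    [[0.01, 0.09, 0], -0.01, 0.6],
  ],
)

```text
t: 10.42
tcp_pos: [0.5398, -0.0675, 0.0667]
orientation: [0.86, 0.511, -0.0, 0.0]
ft_force: [-1.1, 2.6, -0.6]
gripper_width: 0.0355
gripper_force: 1.2
```

Request:
carry_out(
  commands=[
    [[0.01, 0.09, 0], -0.01, 0.6],
    [[0.01, 0.09, 0], -0.01, 0.6],
    [[0.01, 0.09, 0], -0.01, 0.6],
    [[0.01, 0.09, 0], -0.01, 0.6],
  ],
)

```text
t: 10.75
tcp_pos: [0.5431, -0.0689, 0.0667]
orientation: [0.849, 0.528, -0.0, -0.0]
ft_force: [-1.5, 3.2, 0.9]
gripper_width: 0.0352
gripper_force: 1.2
```

Request:
carry_out(
  commands=[
    [[0.01, 0.09, 0], -0.01, 0.6],
    [[0.01, 0.09, 0], -0.01, 0.6],
    [[0.01, 0.09, 0], -0.01, 0.6],
    [[0.01, 0.09, 0], -0.01, 0.6],
  ],
)

```text
t: 11.08
tcp_pos: [0.5465, -0.07, 0.0667]
orientation: [0.838, 0.545, -0.0, -0.0]
ft_force: [-2.0, 2.6, 0.0]
gripper_width: 0.035
gripper_force: 1.2
```

Request:
carry_out(
  commands=[
    [[0.01, 0.09, 0], -0.01, 0.6],
    [[0.01, 0.09, 0], -0.01, 0.6],
    [[0.01, 0.09, 0], -0.01, 0.6],
    [[0.01, 0.09, 0], -0.01, 0.6],
  ],
)

```text
t: 11.42
tcp_pos: [0.55, -0.071, 0.0667]
orientation: [0.827, 0.562, -0.0, -0.0]
ft_force: [-1.9, 2.6, -0.1]
gripper_width: 0.0354
gripper_force: 1.2
```

Run:
```python
from h import *
where()
```

```text
t 11.42 p [ 0.55   -0.071   0.0667] w 0.0354 yang -21.66 pol 0.0911 -105.27 Ftool 1.73 -2.72 -0.11
```

Request:
carry_out(
  commands=[
    [[0.01, 0.09, 0], -0.01, 0.6],
    [[0.01, 0.09, 0], -0.01, 0.6],
    [[0.01, 0.09, 0], -0.01, 0.6],
    [[0.01, 0.09, 0], -0.01, 0.6],
  ],
)

```text
t: 11.75
tcp_pos: [0.5535, -0.072, 0.0667]
orientation: [0.816, 0.578, -0.0, -0.0]
ft_force: [-0.8, 3.1, -0.7]
gripper_width: 0.0359
gripper_force: 1.2
```

Request:
carry_out(
  commands=[
    [[0.01, 0.09, 0], -0.01, 0.6],
    [[0.01, 0.09, 0], -0.01, 0.6],
    [[0.01, 0.09, 0], -0.01, 0.6],
    [[0.01, 0.09, 0], -0.01, 0.6],
  ],
)

```text
t: 12.08
tcp_pos: [0.5571, -0.0728, 0.0667]
orientation: [0.804, 0.594, -0.0, 0.0]
ft_force: [-1.4, 2.4, -0.2]
gripper_width: 0.0353
gripper_force: 1.1
```

Request:
carry_out(
  commands=[
    [[0.01, 0.09, 0], -0.01, 0.6],
    [[0.01, 0.09, 0], -0.01, 0.6],
    [[0.01, 0.09, 0], -0.01, 0.6],
    [[0.01, 0.09, 0], -0.01, 0.6],
  ],
)

```text
t: 12.42
tcp_pos: [0.5608, -0.0736, 0.0668]
orientation: [0.792, 0.61, 0.0, 0.0]
ft_force: [-0.6, 0.1, -1.1]
gripper_width: 0.0348
gripper_force: 0.2
```

The load dropped, so the lever may have drawn the platter into the notch. Holding to read the force at rest.

Request:
carry_out(
  commands=[
    [[0, 0, 0], 0, 0.6],
    [[0, 0, 0], 0, 0.6],
  ],
)

```text
t: 12.58
tcp_pos: [0.5609, -0.0736, 0.0669]
orientation: [0.793, 0.61, 0.0, 0.0]
ft_force: [-0.1, -0.1, -1.1]
gripper_width: 0.035
gripper_force: 0.0
```

Run:
```python
from h import *
where()
```

```text
t 12.58 p [ 0.5609 -0.0736  0.0669] w 0.035 yang -14.84 pol 0.0913 -98.27 Ftool -0.09 -0.11 -1.11
```

Request:
carry_out(
  commands=[
    [[0, -0.2, 0], 0, 0.6],
    [[0, -0.2, 0], 0, 0.6],
    [[0, -0.2, 0], 0, 0.6],
    [[0, -0.2, 0], 0, 0.6],
    [[0, 0, -0.5], 0, 0.6],
    [[0, 0, -1], 0, 0.6],
    [[0, 0, -1.5], 0, 0.6],
    [[0, 0, -2], 0, 0.6],
    [[0, 0, -2.5], 0, 0.6],
    [[0, 0, -2.5], 0, 0.6],
    [[0, 0, -2.5], 0, 0.6],
    [[0, 0, -2.5], 0, 0.6],
  ],
)

```text
t: 13.58
tcp_pos: [0.5527, -0.0713, 0.2191]
orientation: [0.792, 0.61, 0.0, 0.001]
ft_force: [0.7, -1.2, -0.3]
gripper_width: 0.0354
gripper_force: 0.0
```

Request:
carry_out(
  commands=[
    [[-2.7, 0, 0], 0, 0.6],
    [[-2.7, 0, 0], 0, 0.6],
    [[-2.7, 0, 0], 0, 0.6],
    [[-2.7, 0, 0], 0, 0.6],
    [[-2.7, 0, 0], 0, 0.6],
    [[-2.7, 0, 0], 0, 0.6],
    [[-2.7, 0, 0], 0, 0.6],
    [[-2.7, 0, 0], 0, 0.6],
    [[-2.7, 0, 0], 0, 0.6],
    [[-2.7, 0, 0], 0, 0.6],
    [[-2.7, 0, 0], 0, 0.6],
    [[0, 0, 0], 0, 0.6],
  ],
)

```text
t: 14.58
tcp_pos: [0.4753, -0.3623, 0.2174]
orientation: [0.794, 0.608, -0.0, 0.001]
ft_force: [0.4, 0.3, -0.1]
gripper_width: 0.0351
gripper_force: 0.0
```

Run:
```python
from h import *
where()
a=vision.snapshot("side");cv2.imwrite("pics/side3.png",a);cv2.imwrite("pics/top3.png",vision.snapshot("top"))
o=cv2.imread("pics/side0.png")
f=lambda i:cv2.resize(i[270:320,235:295],(400,333),interpolation=cv2.INTER_CUBIC)
b=np.hstack([f(o),f(a)])
t=np.hstack([cv2.resize(i[195:310,145:285],(320,263)) for i in(o,a)]);t=np.pad(t,((0,0),(80,80),(0,0)))
cv2.imwrite("pics/c3.png",np.vstack([b,t]))
```

```text
t 14.58 p [ 0.4753 -0.3623  0.2174] w 0.0351 yang -15.06 pol 0.3917 -104.6 Ftool 0.42 0.32 -0.13
```

View pics/c3.png

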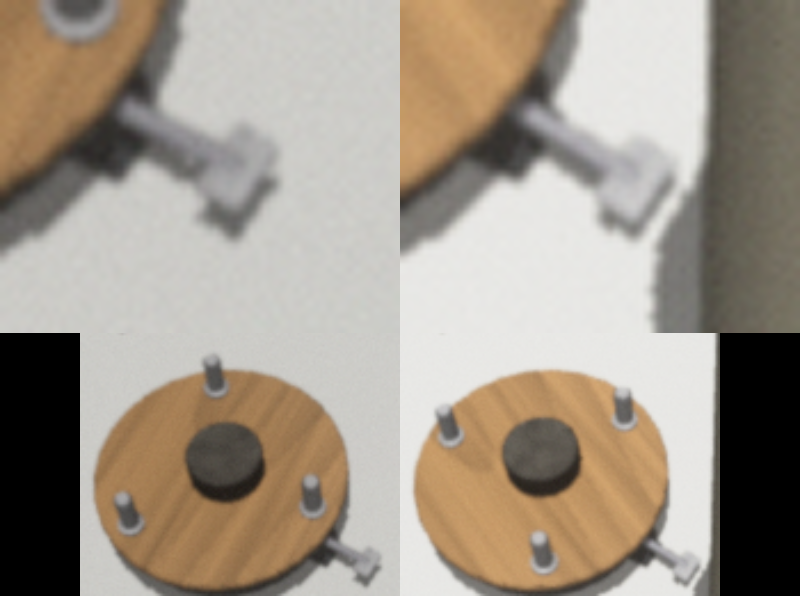

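The tail has moved down about 2 px between the before (left) and after (right) crops, from crop row 165 to 180. Its shadow is also tighter, so it looks seated. I'll put numbers on the tail drop and the tin's shift.

Run:
```python
from h import *
o,a=[cv2.imread(f"pics/side{k}.png") for k in(0,3)]
up=lambda i:cv2.GaussianBlur(cv2.resize(cv2.cvtColor(i,6)[270:315,240:285].astype(np.float32),None,fx=8,fy=8,interpolation=cv2.INTER_CUBIC),(0,0),4)
A,B=up(o),up(a)
T=A[15*8:36*8,23*8:37*8]
_,s,_,l=cv2.minMaxLoc(cv2.matchTemplate(B,T,cv2.TM_CCOEFF_NORMED));print("shift px",l[0]/8-23,l[1]/8-15,s)
print("expected",proj("side",(.4275,-.02,.019))-proj("side",(.4275,-.02,.027)))
# tin top centre in both
for k in(0,3):
    r=[]
    for n,(x0,x1,y0,y1) in(("top",(170,218,155,205)),("side",(185,232,230,272))):
        g=cv2.imread(f"pics/{n}{k}.png")[y0:y1,x0:x1];h=cv2.cvtColor(g,cv2.COLOR_BGR2HSV)
        m=cv2.inRange(h,(0,0,0),(180,90,110));m=cv2.morphologyEx(m,cv2.MORPH_OPEN,np.ones((5,5)))
        c=max(cv2.findContours(m,0,1)[0],key=cv2.contourArea);(x,y),q=cv2.minEnclosingCircle(c);r.append((x0+x,y0+y))
        print(n,k,np.round(r[-1],1),round(q,1),(plane(n,r[-1],.067)[:2]-C).round(4))
```

```text
shift px -0.875 0.5 0.8180815577507019
expected [0.03449768 1.85429687]
top 0 [193.2 180.2] 16.1 [-0.0029 -0.0046]
side 0 [208.2 250.3] 17.1 [-0.0037 -0.0046]
top 3 [193.7 177.7] 16.2 [ 0.0026 -0.0056]
side 3 [206.4 248.2] 17.0 [ 0.0026 -0.0055]
```

View pics/top3.png

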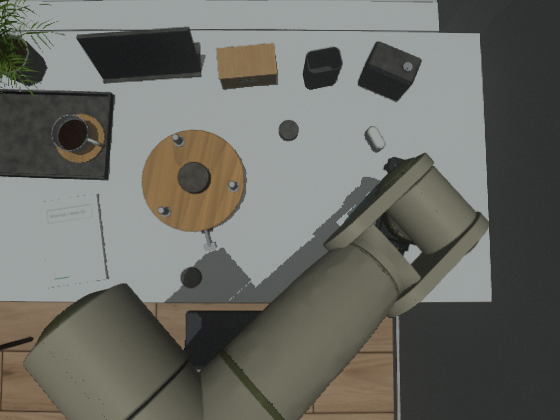

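The tin turned with the platter: its predicted position is (0.002, -0.005) and it measures (0.003, -0.0055). The tail match is poor, so I'll compare an enlarged, contrast-normalised pair.

Run:
```python
from h import *
v=[]
for k in(0,3):
    a=np.mean([cv2.imread(f"pics/side{k}.png")]+[vision.snapshot("side") for _ in range(4)]*(k==3),0) 
    g=a.mean(2)[282:308,252:284];g=cv2.resize(g.astype(np.float32),None,fx=12,fy=12,interpolation=cv2.INTER_CUBIC)
    g=g/np.percentile(g[:, :],95)*220;g=cv2.cvtColor(np.clip((g-60)*1.4,0,255).astype(np.uint8),cv2.COLOR_GRAY2BGR)
    for j in range(0,26,4):cv2.line(g,(0,j*12),(384,j*12),(0,0,255),1)
    for j in range(0,32,4):cv2.line(g,(j*12,0),(j*12,312),(255,0,0),1)
    v.append(g)
cv2.imwrite("pics/c4.png",np.hstack(v))
```

```text
(no output)
```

View pics/c4.png

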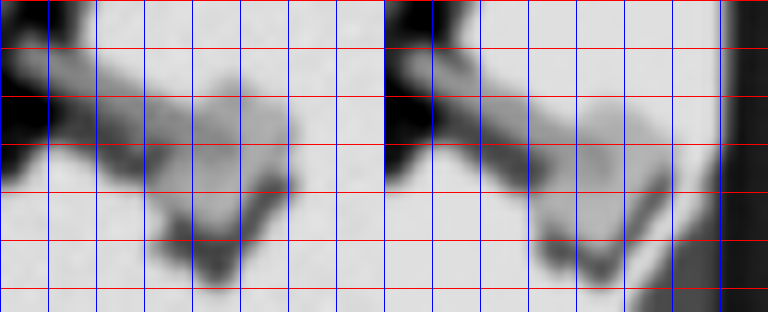

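The tail plate's corners moved down about 1.65 px (upper 78→97, lower 235→255 at 12x), against 1.85 px expected for an 8 mm drop. Its shadow tip stayed put, so the lever is seated, and I'm handing in.

```bash
python3 -c "
from rig import workorder
print(workorder.job_done())"
```

```text
the job is handed in; nothing more can be done
None
```

I turned the platter anticlockwise by about 0.9 rad until the index lever seated (its tail dropped by about 7 mm, near the expected 8 mm). The tin kept its place on the platter, the arm stands clear, and I handed the job in at about 15 s.

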